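# Seat the loose plate of a contact grill on its pins and clip it in

### The arm

A 6-joint arm with a two-finger parallel gripper is mounted at the origin on a cart in front of the work surface, level with it; the furniture and walls round the work are solid. World frame = base frame: x ahead of the robot, y to its left, z up, the work surface at z = 0. Lengths are in m, angles in degrees, forces in N, time in s.
With the tool pointing down it reaches from about 0.3 to 0.75 m from the base axis. Payload 8.5 kg.
Tool frame: the origin (TCP) lies between the finger pads; the fingertips stand 19 mm ahead of it and the grasp point (between the pads) is the TCP; z points along the fingers, y is the line along which they close (so a half turn about z gives the same grasp; the last joint's range is limited). The gripper opens to 85 mm and grips with 20 to 120 N. Pads are 22 mm wide; open, the fingers measure 114 mm over their backs; the gripper's body (76 mm by 85 mm) begins 54 mm behind the grasp point. The pads swing forward as they close: fully open they stand 13 mm farther back than shut.
Start: joints at [-12.336, 21.807, 74.336, -0, 83.858, -12.336], TCP at [0.55, 0, 0.25] pointing down, gripper open.
Joint ranges: [-178.18, 178.18], [-50.72, 133.34], [12.68, 142.11], [-81.47, 261.47], [9.98, 163.14], [-165.26, 165.26]. Speed limits (degrees/s): [136.94, 136.94, 180, 180, 180, 180].

### API

Orientations are given as a 3x3 rotation matrix whose columns are the frame's x, y, z axes.
In Python, from rig import env, optics gives the robot as it stands.
- The arm moves only by the tool arm_command, never from a script. Its argument "commands" is one flat list of numbers, 7 for each row, row after row: the closure, from -1 (fully open) to 1 (shut), so that 0 is half open, then the shift along the tool's x, y, z as a fraction of full scale, then the turn, a rotation vector about the tool's x, y, z as a fraction of full scale. A call has 1 to 12 rows; each row is the pose to reach, as a shift and turn from the pose commanded when the call began, along the tool's axes at that moment; what a row does not reach only later rows make up. Full scale, the value 1, is 500 mm for a shift and 120 degrees for a turn. A row lasts 1/12 s, in which the tool goes at most 41.7 mm and 7.16 degrees, less where a joint would pass 70% of its speed; a pose out of reach is approached as far as the arm can. A call with a number of a shift or a turn outside -1 to 1 is refused whole. A call with a gripper value outside its range is refused whole. The fingers move at their own pace and stop on an object; "newtons" is the grip in N (left out, the last holds). Time passes only in rows, so rows that repeat a pose let the fingers close. It gives the time, the measured TCP pose, the force, the opening and the grip force at its end, in the units of the state.
- env.observe(): the state, without advancing time (a new reading comes with each control period).
- optics.get_image(name): name is "scene" or "side" or "wrist"; returns a dict with "image" (400x640x3 uint8, red, green, blue), "intrinsics" (3x3 intrinsics, pixels), "origin" and "orientation" of the camera in the world; the wrist camera has in their place "tool_from_camera" (4x4, takes a point from camera to tool coordinates, whose origin is the TCP and whose axes are the flange's). Camera axes: x right, y down, z forward; pixel columns grow to the right and rows downward; lengths in m; the calibration is good to about 2 mm. A picture is of the moment at which its call begins: read the wrist's pose just before it. There is no depth.
- env.close_job(): hands the job in; it is judged then, once.
The state is a dict: "time_s": time; "q": joint angles; "qvel": joint speeds; "joint_efforts": joint torques, N m; "position": TCP position; "tool_rot": TCP orientation; "ft_force": force on the tool from outside, world axes, zero at the start; "wrist_torque": the same for the moment, N m; "grip_width": finger opening in m; "gripper_force": force on a finger pad.
Only numpy, scipy, OpenCV 4.12 (cv2) and the standard library are available. Lean on these libraries where they do the work, as an engineer would, in place of code of your own. Each camera call takes 0.05 s, during which the arm holds its last target. There are 200 camera calls.

### The job

The grill plate has been washed and just dropped into the open contact grill: it lies askew and too far back, perched on top of the four locating pins hidden beneath it. Work it about on the pins until its holes find them and it drops, then press its front edge down until it lies flush and level and the spring catch at the front has snapped back over its tongue. Leave the jars, the shaker and the mug where they stand.

Things in the scene. Friction and masses are not known exactly. Their poses are not given: they have to be found in the camera images.
- grill: Open contact grill (sandwich press), firm on the worktop: steel housing 250 mm wide (its y), 206 deep (its x), deck 56 mm above the worktop, dial on the front. Origin: housing centre at worktop level; +x to the rear, -x to the front, z up. Its lid stands open behind, leaning away, 310 mm high, its inner face from 90 mm behind the centre on.
- grill_seat (a point): Grill (0,0,59) mm: nominal centre of 4 steel pins on the heater tray in the deck's well, at x +-36, y +-60 mm from it, level with the tray's flat top, on which the plate rests in the end. Pins: 13 mm high, 8 thick, round-nosed. The tray is screwed down with play: pins and catch together sit up to 6 mm off in x and in y, unturned; nothing measures it, so feel for it.
- plate: Loose black cast grill plate, 0.35 to 0.65 kg, 126 mm (x) by 176 (y), 28 high: 16 mm floor with a raised rim all round. Origin: centre of its underside; -x its front, z up. Starts perched on the pin tips (origin 72 mm above the worktop), 12 to 14 mm behind the seat, up to 16 mm aside, turned up to 0.085 rad. Slides there with 2 to 5 N. Fully home the origin is 59 mm above the worktop.
- plate_hole (a point): Mouth of one of the plate's four blind square holes, in the underside at plate x = +-36, y = +-60 mm (this one at +36, +60): 10 mm wide, 14 mm deep, 1 mm to spare all round the pin. With every hole within about 2.5 mm of its pin the plate drops about 9 mm and is held sideways, so pushing it then meets a stop; its front comes to rest on the catch.
- pan (a point): Middle of the plate's upper face, plate (0,0,16) mm. Round it the rim, 5 mm thick and 12 mm high, encloses 116 (x) by 166 mm (y): a fingertip inside can push the plate any way by its rim and press on its floor. Seven ribs 3 mm high along x lie at |x| < 42, |y| < 54 mm; the strips beyond are flat.
- tongue (a point): Underside of the plate's front tongue (30 mm wide, 4 thick, reaching 8 mm out of the front wall at its foot), 4 mm in front of the wall at plate (-67,0,0) mm. Fully home it is 59 mm above the worktop.
- catch (a joint): Spring catch: bent steel strip 26 mm wide in front of the plate's middle, up to 12 mm above the tray (lower than the pin tips). 0 m at rest, grows to 0.009 as its sloped nose is pushed forward. Press the front of the plate down with some 8 to 15 N: it gives some 4 mm, then springs back to 0 above the tongue, holding it.
- salt: The glass salt shaker with a grey top, bystander, origin at the centre of its foot
- jam: The jar with the red lid, bystander, origin at the centre of its foot
- mug: The speckled mug, bystander, origin at the centre of its foot
- honey: The jar with the black lid, bystander, origin at the centre of its foot
- spice: The spice jar with the green cap, bystander, origin at the centre of its foot

How it is judged:
By the outcome, as a careful person would: the job done as asked, in the order asked, and still so for the second after the job is handed in, with the robot touching nothing.
It also fails if it takes over 72 s, if anything falls off the work surface, if the arm or the gripper's body presses on something with over 40 N, if the wrist force passes 120 N, or if a joint passes its speed limit or range.

## Working session

There is one attempt and no reset: what is moved stays moved. The work goes in short steps, Python scripts to look and compute and a tool call to move; the robot and the scene stay as the last step left them, time stands still between calls to the robot, and variables do not carry over. Pictures are saved under pics/ and viewed, at most 10 in all, crops included, and the job is handed in when it is done.

Besides the shell and the picture viewer there is one more tool, called after "Emit:" by a JSON object that holds its "api" and its "payload". arm_command: Moves the arm, as the interface text tells. Shift numbers are shares of 500 mm and turn numbers shares of 120 degrees, none past 1 either way. Its arguments: {"type":"object","properties":{"commands":{"type":"array","items":{"type":"number"}},"newtons":{"type":"number"}},"required":["commands"]}

```bash
ls; mkdir -p pics
python3 - <<'E'
from rig import env, optics
import cv2, numpy as np
s=env.observe(); print({k:np.round(v,3).tolist() for k,v in s.items()})
ims=[]
for n in ["scene","side","wrist"]:
    d=optics.get_image(n); cv2.imwrite(f"pics/{n}0.png",d["image"][:,:,::-1])
    for k in d:
        if k!="image": print(n,k,np.round(d[k],4).tolist())
E
```

```text
pics
{'time_s': 0.0, 'q': [-12.336, 21.842, 74.385, -0.0, 83.859, -12.334], 'qvel': [0.104, 0.028, 0.032, -0.141, 0.104, 0.005], 'joint_efforts': [-0.001, -44.847, -23.129, -0.0, 0.005, 0.0], 'position': [0.55, 0.0, 0.25], 'tool_rot': [[0.0, 1.0, -0.001], [1.0, -0.0, 0.0], [0.0, -0.001, -1.0]], 'ft_force': [-0.009, 0.308, -0.926], 'wrist_torque': [-0.01, 0.016, -0.005], 'gripper_force': 0.0, 'grip_width': 0.085}
scene intrinsics [[496.9784, 0.0, 322.4229], [0.0, 496.9784, 204.4545], [0.0, 0.0, 1.0]]
scene origin [-0.6143, -0.6371, 0.7537]
scene orientation [[0.474, -0.391, 0.789], [-0.8805, -0.2174, 0.4212], [0.0068, -0.8943, -0.4473]]
side intrinsics [[502.3648, 0.0, 312.7001], [0.0, 502.3648, 193.4374], [0.0, 0.0, 1.0]]
side origin [0.2713, 1.0532, 0.8199]
side orientation [[-0.9683, -0.1502, 0.1996], [-0.2492, 0.5284, -0.8116], [0.0164, -0.8356, -0.5491]]
wrist intrinsics [[357.3782, 0.0, 316.3354], [0.0, 357.3782, 195.9245], [0.0, 0.0, 1.0]]
wrist tool_from_camera [[0.0007, -0.9657, -0.2595, 0.0652], [1.0, 0.0006, 0.0003, 0.0012], [-0.0001, -0.2595, 0.9657, -0.124], [0.0, 0.0, 0.0, 1.0]]
```

View pics/scene0.png

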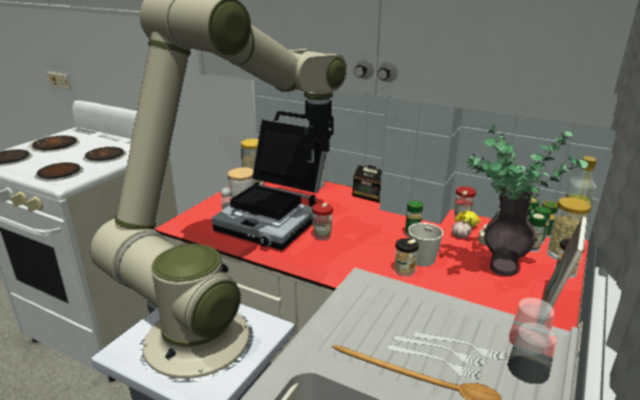

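View pics/side0.png

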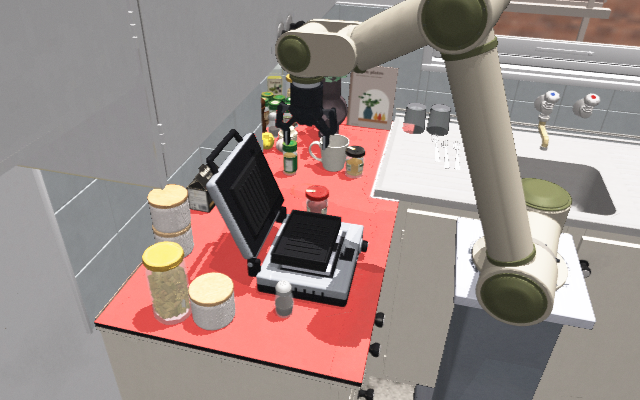

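View pics/wrist0.png

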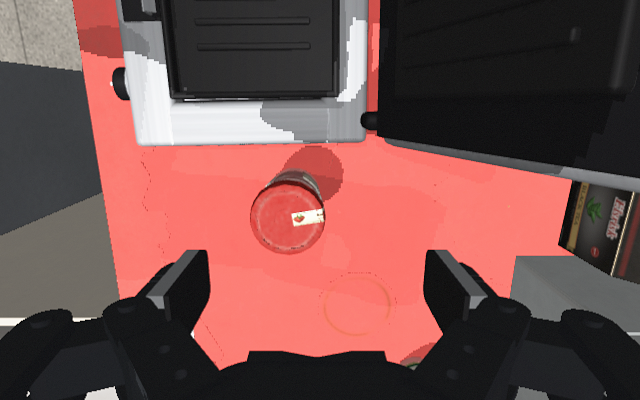

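The scene shows the grill left of the robot, with its lid open to the rear. In the side view the plate is centred near (307,240). The wrist view shows the grill's right part, with the jam lid at (288,217).

```bash
cat > h.py <<'E'
from rig import env, optics
import cv2, numpy as np
def shot(n,save=None):
    s=env.observe(); d=optics.get_image(n); K=d["intrinsics"]
    if n=="wrist":
        T=np.array(d["tool_from_camera"]); R=np.array(s["tool_rot"]); d["origin"]=R@T[:3,3]+s["position"]; d["orientation"]=R@T[:3,:3]
    if save: cv2.imwrite("pics/"+save,d["image"][:,:,::-1])
    return d
def ray(d,uv,z):
    v=np.array(d["orientation"])@np.linalg.inv(d["intrinsics"])@np.array([uv[0],uv[1],1.]); o=np.array(d["origin"])
    return o+v*(z-o[2])/v[2]
def proj(d,P):
    p=np.array(d["intrinsics"])@np.array(d["orientation"]).T@(np.array(P)-d["origin"]); return p[:2]/p[2]
E
python3 - <<'E'
from h import *
d=shot("side")
for uv in [(307,240),(283,213),(341,218),(328,276),(270,263)]: print(uv,ray(d,uv,.088).round(3))
print('housing', [ray(d,uv,.056).round(3) for uv in [(364,222),(349,300),(262,290)]])
for n,uv in (("salt",(284,312)),("jam",(317,212))): print(n,ray(d,uv,0).round(3))
d=shot("wrist"); print([ray(d,uv,z).round(3) for uv,z in [((138,145),.056),((366,140),.056),((172,97),.1),((338,97),.1),((288,217),.08)]])
E
```

```text
(307, 240) [0.501 0.166 0.088]
(283, 213) [0.587 0.078 0.088]
(341, 218) [0.442 0.059 0.088]
(328, 276) [0.426 0.272 0.088]
(270, 263) [0.558 0.265 0.088]
housing [array([0.39 , 0.017, 0.056]), array([0.374, 0.297, 0.056]), array([0.56 , 0.318, 0.056])]
salt [ 0.512  0.315 -0.   ]
jam [ 0.534 -0.07   0.   ]
[array([0.393, 0.027, 0.056]), array([0.595, 0.031, 0.056]), array([0.444, 0.067, 0.1  ]), array([0.567, 0.067, 0.1  ]), array([ 0.526, -0.033,  0.08 ])]
```

Emit:
{"api": "arm_command", "payload": {"commands": [1, 0.34, -0.13, -0.06, 0, 0, 0, 1, 0.34, -0.13, -0.06, 0, 0, 0, 1, 0.34, -0.13, -0.06, 0, 0, 0, 1, 0.34, -0.13, -0.06, 0, 0, 0, 1, 0.34, -0.13, -0.06, 0, 0, 0, 1, 0.34, -0.13, -0.06, 0, 0, 0, 1, 0.34, -0.13, -0.06, 0, 0, 0, 1, 0.34, -0.13, -0.06, 0, 0, 0], "newtons": 60}}

```text
time_s: 0.92
position: [0.4853, 0.1693, 0.28]
tool_rot: [[0.001, 1.0, -0.0], [1.0, -0.001, -0.0], [-0.0, -0.0, -1.0]]
ft_force: [0.0, -0.9, -0.4]
grip_width: 0.0
gripper_force: 0.0
```

Run:
```python
from h import *
d=shot("wrist","w1.png"); s=env.observe(); print(s["position"],s["ft_force"])
```

```text
[0.48540445 0.16897695 0.27990852] [ 0.73996491 -0.37556264 -0.43025667]
```

View pics/w1.png

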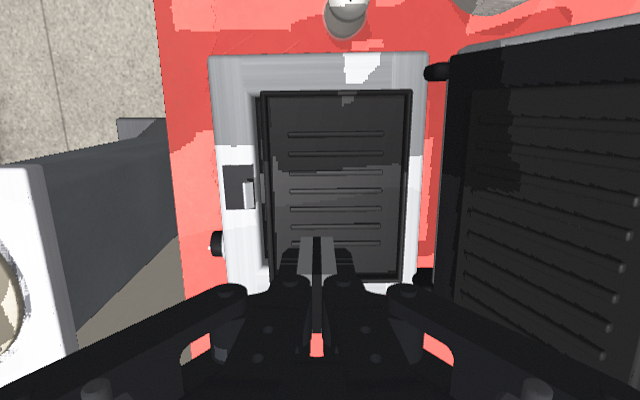

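The wrist view shows the housing corners near (210,55) and (427,52), the plate at about x 265–411 and y 90–280, the catch strip near (248,195), and the closed fingers below. I'll enlarge it with more contrast.

Run:
```python
from h import *
im=cv2.imread("pics/w1.png")[40:310,200:440]
g=(255*(im/255.)**.45).astype(np.uint8)
cv2.imwrite("pics/w1c.png",cv2.resize(g,None,fx=2.2,fy=2.2,interpolation=cv2.INTER_CUBIC))
```

```text
(no output)
```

View pics/w1c.png

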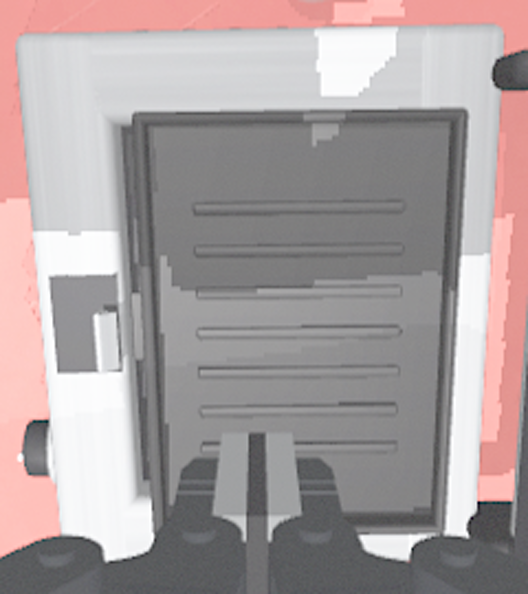

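Run:
```python
from h import *
d=shot("wrist")
f=lambda p:(p[0]/2.2+200,p[1]/2.2+40)
for n,z,ps in [("plate rim out",.1,[(134,115),(467,111),(443,532),(160,533)]),("rim in top",.1,[(148,125),(452,121)]),
  ("ribs L/R ends",.091,[(194,209),(404,206),(196,251),(404,249),(198,332),(401,330),(200,410),(397,408)]),
  ("housing",.056,[(18,33),(502,30),(62,530),(475,505)]),("catch",.071,[(94,313),(117,313),(96,371),(118,371)]),("tongue",.074,[(132,294),(136,358)])]:
    print(n,[ray(d,f(p),z)[:2].round(4).tolist() for p in ps])
```

```text
plate rim out [[0.4413, 0.2402], [0.5648, 0.2415], [0.5665, 0.0688], [0.4454, 0.0683]]
rim in top [[0.4464, 0.2366], [0.5595, 0.238]]
ribs L/R ends [[0.4621, 0.2048], [0.5448, 0.2059], [0.4626, 0.1882], [0.5456, 0.1889], [0.4627, 0.1548], [0.546, 0.1556], [0.4629, 0.1209], [0.5459, 0.1217]]
housing [[0.388, 0.2737], [0.5884, 0.2748], [0.3915, 0.0459], [0.5927, 0.0593]]
catch [[0.4162, 0.1582], [0.4262, 0.1582], [0.4157, 0.1319], [0.4254, 0.1319]]
tongue [[0.4336, 0.1672], [0.4341, 0.1388]]
```

Run:
```python
from h import *
d=shot("wrist"); g=cv2.cvtColor(d["image"],cv2.COLOR_RGB2GRAY)
g=(255*(g/255.)**.5).astype(np.uint8)
L=cv2.createLineSegmentDetector().detect(g)[0][:,0]
for l in L:
    a,b=l[:2],l[2:]; n=np.hypot(*(a-b)); m=(a+b)/2
    if n<40 or not(200<m[0]<435 and 40<m[1]<300): continue
    z=.056 if (m[0]<262 or m[0]>413 or m[1]<85) else (.091 if 110<m[1]<260 and 280<m[0]<390 else .1)
    A,B=ray(d,a,z),ray(d,b,z); v=B-A; th=np.arctan2(v[1],v[0]); th=(th+np.pi/4)%(np.pi/2)-np.pi/4
    print(l.round(1),z,A[:2].round(4),B[:2].round(4),"yaw %.4f"%th)
```

```text
[411.3  89.3 400.8 280.6] 0.1 [0.5641 0.2423] [0.5659 0.0699] yaw 0.0107
[415.4 270.6 421.1 156.8] 0.056 [0.5922 0.058 ] [0.5891 0.1801] yaw 0.0257
[225.3 208.  221.5 165.5] 0.056 [0.3939 0.1279] [0.3931 0.1717] yaw 0.0193
[354.4  88.3 409.4  88. ] 0.1 [0.5176 0.2431] [0.5624 0.2434] yaw 0.0054
[260.6  89.9 353.1  88.5] 0.1 [0.4412 0.242 ] [0.5166 0.243 ] yaw 0.0134
[320.2 235.6 320.9 284.4] 0.1 [0.4901 0.1151] [0.4908 0.066 ] yaw 0.0155
[311.3 284.4 312.3 235.6] 0.091 [0.4816 0.0611] [0.4827 0.1116] yaw -0.0230
[262.1 266.7 250.8  90.3] 0.056 [0.4287 0.0626] [0.4254 0.2428] yaw 0.0181
[395.1 269.3 403.7  94.3] 0.1 [0.5598 0.0815] [0.5581 0.2384] yaw 0.0111
[267.2  96.9 276.6 266.8] 0.1 [0.4464 0.2365] [0.4495 0.0842] yaw 0.0205
[272.3 265.7 263.8  95.6] 0.1 [0.4456 0.0853] [0.4436 0.2375] yaw 0.0131
[379.4 206.7 290.6 207.2] 0.091 [0.5441 0.1397] [0.463  0.1394] yaw 0.0045
[379.4 188.2 290.6 189.5] 0.091 [0.5434 0.1572] [0.4634 0.156 ] yaw 0.0148
[379.4 169.5 289.3 171.2] 0.091 [0.5426 0.1742] [0.4625 0.1728] yaw 0.0179
[264.4  93.6 351.9  93. ] 0.1 [0.4442 0.2391] [0.5157 0.2395] y
[... 1262 characters left out ...]
5035 0.1911] yaw -0.0010
[289.4 154.  380.6 153.5] 0.091 [0.4629 0.1882] [0.5431 0.1885] yaw 0.0043
[293.1 226.9 366.9 226.9] 0.091 [0.465  0.1203] [0.5334 0.1202] yaw -0.0009
[401.9  94.8 358.1  95. ] 0.1 [0.5566 0.238 ] [0.5208 0.2379] yaw 0.0023
[353.1 131.9 289.4 131.9] 0.091 [0.5184 0.2073] [0.4633 0.2074] yaw -0.0010
[361.9 193.2 290.6 194.6] 0.091 [0.5277 0.1525] [0.4633 0.1513] yaw 0.0186
[291.9 222.8 350.6 221.9] 0.091 [0.4639 0.1243] [0.5182 0.1251] yaw 0.0145
[366.9 136.7 289.4 137.7] 0.091 [0.5305 0.2031] [0.4632 0.2024] yaw 0.0109
[379.4 155.8 290.6 156.9] 0.091 [0.5421 0.1865] [0.4639 0.1856] yaw 0.0116
[333.1 211.9 290.6 211.9] 0.091 [0.5019 0.1348] [0.4629 0.1349] yaw -0.0009
```

Emit:
{"api": "arm_command", "payload": {"commands": [0, -0.154, 0.037, 0, 0, 0, -0.009, 0, -0.154, 0.037, 0.1, 0, 0, -0.009, 0, -0.154, 0.037, 0.2, 0, 0, -0.009, 0, -0.154, 0.037, 0.27, 0, 0, -0.009, 0, -0.154, 0.037, 0.31, 0, 0, -0.009, 0, -0.154, 0.037, 0.31, 0, 0, -0.009, 0, -0.154, 0.037, 0.31, 0, 0, -0.009]}}

```text
time_s: 1.65
position: [0.5033, 0.0923, 0.1249]
tool_rot: [[-0.018, 1.0, -0.003], [1.0, 0.018, 0.0], [0.0, -0.003, -1.0]]
ft_force: [0.4, -0.3, 0.7]
grip_width: 0.0427
gripper_force: 0.0
```

Emit:
{"api": "arm_command", "payload": {"commands": [0, 0, 0, 0.008, 0, 0, 0, 0, 0, 0, 0.012, 0, 0, 0, 0, 0, 0, 0.016, 0, 0, 0, 0, 0, 0, 0.016, 0, 0, 0]}}

```text
time_s: 1.98
position: [0.5038, 0.0931, 0.1182]
tool_rot: [[-0.019, 1.0, 0.002], [1.0, 0.019, -0.0], [-0.0, 0.002, -1.0]]
ft_force: [-0.1, -0.1, -0.9]
grip_width: 0.0431
gripper_force: 0.0
```

Emit:
{"api": "arm_command", "payload": {"commands": [0, 0, 0, 0.006, 0, 0, 0, 0, 0, 0, 0.012, 0, 0, 0, 0, 0, 0, 0.018, 0, 0, 0, 0, 0, 0, 0.018, 0, 0, 0, 0, 0, 0, 0.018, 0, 0, 0]}}

```text
time_s: 2.4
position: [0.5034, 0.093, 0.1081]
tool_rot: [[-0.019, 1.0, -0.001], [1.0, 0.019, 0.0], [0.0, -0.001, -1.0]]
ft_force: [0.4, -0.5, 0.5]
grip_width: 0.043
gripper_force: 0.0
```

Emit:
{"api": "arm_command", "payload": {"commands": [0, 0, 0, 0.004, 0, 0, 0, 0, 0, 0, 0.004, 0, 0, 0]}}

```text
time_s: 2.57
position: [0.5038, 0.0929, 0.1066]
tool_rot: [[-0.019, 1.0, 0.001], [1.0, 0.019, -0.0], [-0.0, 0.001, -1.0]]
ft_force: [-0.3, -1.1, 5.0]
grip_width: 0.0426
gripper_force: 1.7
```

Emit:
{"api": "arm_command", "payload": {"commands": [0, 0, 0, 0.004, 0, 0, 0, 0, 0, 0, 0.004, 0, 0, 0]}}

```text
time_s: 2.73
position: [0.5042, 0.0925, 0.1056]
tool_rot: [[-0.019, 1.0, 0.003], [1.0, 0.019, -0.001], [-0.001, 0.002, -1.0]]
ft_force: [-2.5, -3.1, 12.8]
grip_width: 0.0425
gripper_force: 5.5
```

Emit:
{"api": "arm_command", "payload": {"commands": [0, 0, 0, -0.01, 0, 0, 0, 0, 0, 0, -0.01, 0, 0, 0, 0, -0.012, 0, -0.01, 0, 0, 0, 0, -0.016, 0, -0.01, 0, 0, 0, 0, -0.016, 0, -0.01, 0, 0, 0]}}

```text
time_s: 3.15
position: [0.5035, 0.0845, 0.109]
tool_rot: [[-0.018, 1.0, -0.001], [1.0, 0.018, 0.0], [0.0, -0.001, -1.0]]
ft_force: [0.7, 1.1, -0.5]
grip_width: 0.0423
gripper_force: 0.0
```

Emit:
{"api": "arm_command", "payload": {"commands": [0, -0.004, 0, 0, 0, 0, 0, 0, -0.008, 0, 0, 0, 0, 0, 0, -0.008, 0, 0, 0, 0, 0]}}

```text
time_s: 3.4
position: [0.5037, 0.0807, 0.1092]
tool_rot: [[-0.019, 1.0, -0.0], [1.0, 0.019, -0.0], [-0.0, -0.0, -1.0]]
ft_force: [0.0, -2.0, -0.2]
grip_width: 0.0427
gripper_force: 0.0
```

Emit:
{"api": "arm_command", "payload": {"commands": [0, -0.003, 0, 0, 0, 0, 0, 0, -0.006, 0, 0, 0, 0, 0, 0, -0.006, 0, 0, 0, 0, 0]}}

```text
time_s: 3.65
position: [0.5037, 0.0777, 0.1093]
tool_rot: [[-0.019, 1.0, -0.0], [1.0, 0.019, -0.0], [-0.0, -0.0, -1.0]]
ft_force: [-0.1, 0.6, 0.1]
grip_width: 0.0427
gripper_force: 0.2
```

Emit:
{"api": "arm_command", "payload": {"commands": [0, -0.004, 0, 0, 0, 0, 0, 0, -0.006, 0, 0, 0, 0, 0, 0, -0.006, 0, 0, 0, 0, 0]}}

```text
time_s: 3.9
position: [0.5038, 0.0748, 0.1093]
tool_rot: [[-0.019, 1.0, -0.0], [1.0, 0.019, -0.0], [-0.0, -0.0, -1.0]]
ft_force: [0.2, 1.6, 0.0]
grip_width: 0.0428
gripper_force: 0.4
```

Run:
```python
from h import *
for n in ("side","scene"):
    d=shot(n,n+"1.png")
d=shot("side"); s=env.observe(); print(s["position"],s["ft_force"])
im=d["image"][190:310,240:380,::-1]; im=(255*(im/255.)**.5).astype(np.uint8)
cv2.imwrite("pics/side1c.png",cv2.resize(im,None,fx=5,fy=5,interpolation=cv2.INTER_CUBIC))
```

```text
[0.50389216 0.07479444 0.10939494] [ 0.89640293 -0.45760098 -0.28831568]
```

View pics/side1c.png

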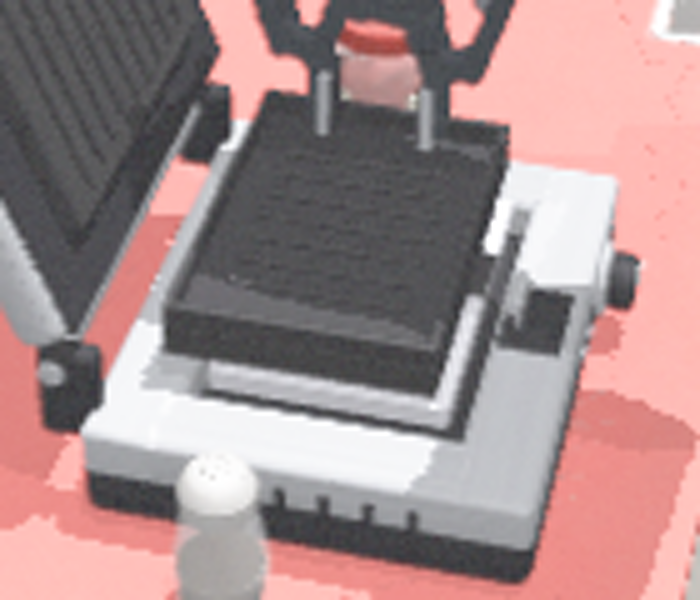

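The side view shows both fingers at the −y wall and the plate still perched. Its near rim corners are at crop (165,310) and (440,350). I'll measure the shift against the start picture.

```bash
cat >> h.py <<'E'
def edges(im,d,z=.1,box=(262,195,345,282)):
    """long dark/bright edges of the plate in the side view, as world points at height z"""
    g=cv2.cvtColor(im,cv2.COLOR_BGR2GRAY); g=(255*(g/255.)**.5).astype(np.uint8)
    g=cv2.resize(g,None,fx=4,fy=4,interpolation=cv2.INTER_CUBIC)
    for l in cv2.createLineSegmentDetector().detect(g)[0][:,0]/4:
        a,b=l[:2],l[2:]; m=(a+b)/2
        if np.hypot(*(a-b))>25 and box[0]<m[0]<box[2] and box[1]<m[1]<box[3]:
            print(l.round(1),ray(d,a,z)[:2].round(4),ray(d,b,z)[:2].round(4))
E
python3 - <<'E'
from h import *
d=shot("side")
for f in ("side0","side1"): print(f); edges(cv2.imread(f"pics/{f}.png"),d)
E
```

```text
side0
[281.  267.4 309.4 272.3] [0.5264 0.2852] [0.4643 0.2839]
[292.8 209.4 340.7 216.9] [0.5625 0.0727] [0.4412 0.0715]
[333.  278.5 307.  274.1] [0.4122 0.2891] [0.4677 0.2907]
[329.6 275.  336.7 250.4] [0.4214 0.2807] [0.4239 0.1984]
[270.5 254.2 292.5 209.6] [0.5617 0.2503] [0.563  0.0738]
[324.4 271.9 270.9 262.4] [0.4342 0.2744] [0.5521 0.2759]
[272.7 253.6 325.9 262.8] [0.5577 0.2471] [0.4377 0.2455]
side1
[333.1 278.5 274.3 268.4] [0.412  0.2892] [0.5392 0.292 ]
[280.8 267.3 329.3 275.8] [0.527  0.2851] [0.4214 0.2831]
[327.8 269.7 272.7 260.3] [0.4287 0.2658] [0.5505 0.2682]
[272.2 251.7 293.1 208. ] [0.5607 0.2411] [0.5635 0.0668]
[329.4 274.7 337.2 249.2] [0.422  0.2801] [0.4238 0.1939]
[273.9 251.4 326.5 260.2] [0.5575 0.2393] [0.4384 0.2367]
```

Emit:
{"api": "arm_command", "payload": {"commands": [0, 0.006, 0, 0, 0, 0, 0, 0, 0.008, 0, -0.05, 0, 0, 0, 0, 0.1446, -0.058, -0.05, 0, 0, -0.75, 0, 0.1446, -0.058, -0.05, 0, 0, -0.75, 0, 0.1446, -0.058, -0.05, 0, 0, -0.75, 0, 0.1446, -0.058, -0.05, 0, 0, -0.75, 0, 0.1446, -0.058, -0.05, 0, 0, -0.75, 0, 0.1446, -0.058, -0.05, 0, 0, -0.75, 0, 0.1446, -0.058, -0.05, 0, 0, -0.75, 0, 0.1446, -0.058, -0.05, 0, 0, -0.75, 0, 0.1446, -0.058, -0.05, 0, 0, -0.75, 0, 0.1446, -0.058, -0.05, 0, 0, -0.75]}}

```text
time_s: 5.1
position: [0.4735, 0.1469, 0.1344]
tool_rot: [[-0.957, 0.291, 0.0], [0.291, 0.957, -0.0], [-0.0, -0.0, -1.0]]
ft_force: [-0.4, 0.6, -0.5]
grip_width: 0.0425
gripper_force: 0.0
```

Emit:
{"api": "arm_command", "payload": {"commands": [0, 0, 0, 0, 0, 0, 0, 0, 0, 0, 0, 0, 0, 0]}}

```text
time_s: 5.27
position: [0.4735, 0.1469, 0.1344]
tool_rot: [[-0.954, 0.301, 0.0], [0.301, 0.954, -0.0], [-0.0, -0.0, -1.0]]
ft_force: [-0.0, -0.2, 0.4]
grip_width: 0.0425
gripper_force: 0.0
```

Emit:
{"api": "arm_command", "payload": {"commands": [0, 0, 0, 0, 0, 0, -0.155, 0, 0, 0, 0, 0, 0, -0.155, 0, 0, 0, 0, 0, 0, -0.155, 0, 0, 0, 0, 0, 0, -0.155, 0, 0, 0, 0, 0, 0, -0.155]}}

```text
time_s: 5.68
position: [0.4735, 0.1468, 0.1343]
tool_rot: [[-1.0, -0.018, 0.0], [-0.018, 1.0, -0.0], [-0.0, -0.0, -1.0]]
ft_force: [0.4, -0.4, 0.2]
grip_width: 0.0426
gripper_force: 0.0
```

Emit:
{"api": "arm_command", "payload": {"commands": [0, 0, 0, 0.02, 0, 0, 0, 0, 0, 0, 0.04, 0, 0, 0, 0, 0, 0, 0.0458, 0, 0, 0, 0, 0.01, 0, 0.0458, 0, 0, 0, 0, 0.02, 0, 0.0458, 0, 0, 0, 0, 0.02, 0, 0.0458, 0, 0, 0]}}

```text
time_s: 6.18
position: [0.4625, 0.1466, 0.1118]
tool_rot: [[-1.0, -0.022, -0.0], [-0.022, 1.0, -0.0], [0.0, -0.0, -1.0]]
ft_force: [0.6, -0.1, 0.6]
grip_width: 0.0424
gripper_force: 0.0
```

Emit:
{"api": "arm_command", "payload": {"commands": [0, 0.004, 0, 0, 0, 0, 0, 0, 0.008, 0, 0, 0, 0, 0, 0, 0.012, 0, 0, 0, 0, 0, 0, 0.012, 0, 0, 0, 0, 0]}}

```text
time_s: 6.52
position: [0.4571, 0.1464, 0.1116]
tool_rot: [[-1.0, -0.023, 0.0], [-0.023, 1.0, -0.0], [-0.0, -0.0, -1.0]]
ft_force: [0.4, -1.0, 0.3]
grip_width: 0.0427
gripper_force: 0.0
```

Emit:
{"api": "arm_command", "payload": {"commands": [0, 0.004, 0, 0, 0, 0, 0, 0, 0.008, 0, 0, 0, 0, 0, 0, 0.008, 0, 0, 0, 0, 0]}}

```text
time_s: 6.77
position: [0.4533, 0.1463, 0.1115]
tool_rot: [[-1.0, -0.023, 0.0], [-0.023, 1.0, -0.0], [-0.0, -0.0, -1.0]]
ft_force: [1.0, 0.8, 0.6]
grip_width: 0.0426
gripper_force: 0.1
```

Emit:
{"api": "arm_command", "payload": {"commands": [0, 0.002, 0, 0, 0, 0, 0, 0, 0.004, 0, 0, 0, 0, 0]}}

```text
time_s: 6.93
position: [0.4519, 0.1462, 0.1115]
tool_rot: [[-1.0, -0.023, 0.001], [-0.023, 1.0, 0.0], [-0.001, 0.0, -1.0]]
ft_force: [2.5, 0.0, -1.6]
grip_width: 0.043
gripper_force: 1.3
```

Emit:
{"api": "arm_command", "payload": {"commands": [0, 0.002, 0, 0, 0, 0, 0, 0, 0.004, 0, 0, 0, 0, 0]}}

```text
time_s: 7.1
position: [0.4496, 0.1462, 0.1115]
tool_rot: [[-1.0, -0.023, 0.001], [-0.023, 1.0, 0.0], [-0.001, 0.0, -1.0]]
ft_force: [2.4, -0.1, -1.6]
grip_width: 0.0425
gripper_force: 1.3
```

Run:
```python
from h import *
d=shot("side","side2.png"); edges(cv2.imread("pics/side2.png"),d)
```

```text
[281.  267.4 329.  275.7] [0.5264 0.2852] [0.422  0.2832]
[328.4 269.9 281.9 261.9] [0.4273 0.2659] [0.5299 0.268 ]
[275.1 250.9 295.1 208.2] [0.5553 0.2368] [0.5585 0.0663]
[294.4 207.9 322.4 212.5] [0.5604 0.0655] [0.4886 0.0657]
[332.8 278.5 277.7 268.9] [0.4126 0.2894] [0.5318 0.2918]
```

Emit:
{"api": "arm_command", "payload": {"commands": [0, 0.002, 0, 0, 0, 0, 0, 0, 0.004, 0, 0, 0, 0, 0]}}

```text
time_s: 7.32
position: [0.4472, 0.1462, 0.1113]
tool_rot: [[-1.0, -0.023, -0.001], [-0.023, 1.0, 0.0], [0.001, 0.0, -1.0]]
ft_force: [1.4, 0.2, -0.7]
grip_width: 0.0425
gripper_force: 0.4
```

Emit:
{"api": "arm_command", "payload": {"commands": [0, 0.002, 0, 0, 0, 0, 0, 0, 0.004, 0, 0, 0, 0, 0]}}

```text
time_s: 7.48
position: [0.4449, 0.1461, 0.1113]
tool_rot: [[-1.0, -0.023, -0.001], [-0.023, 1.0, -0.0], [0.001, -0.0, -1.0]]
ft_force: [-0.8, -0.3, -0.6]
grip_width: 0.0427
gripper_force: 0.0
```

Run:
```python
from h import *
d=shot("side","side3.png"); edges(cv2.imread("pics/side3.png"),d)
```

```text
[281.1 267.5 309.3 272.2] [0.5262 0.2855] [0.4646 0.2837]
[276.4 256.7 296.9 212.5] [0.5467 0.2547] [0.5491 0.0829]
[296.3 212.6 323.3 215.4] [0.5503 0.0835] [0.4836 0.0767]
[333.1 278.6 277.7 268.9] [0.412  0.2894] [0.5317 0.2918]
[330.8 272.  290.8 267.1] [0.4211 0.271 ] [0.5066 0.2789]
```

Emit:
{"api": "arm_command", "payload": {"commands": [0, -0.006, 0, 0, 0, 0, 0, 0, -0.006, 0, 0.004, 0, 0, 0, 0, -0.006, 0, 0.006, 0, 0, 0, 0, -0.006, 0, 0.006, 0, 0, 0]}}

```text
time_s: 7.87
position: [0.4483, 0.1462, 0.1081]
tool_rot: [[-1.0, -0.023, -0.001], [-0.023, 1.0, -0.0], [0.001, -0.0, -1.0]]
ft_force: [-0.6, -0.2, -0.0]
grip_width: 0.0427
gripper_force: 0.0
```

Emit:
{"api": "arm_command", "payload": {"commands": [0, 0, 0, 0.004, 0, 0, 0, 0, 0, 0, 0.006, 0, 0, 0, 0, 0, 0, 0.006, 0, 0, 0]}}

```text
time_s: 8.12
position: [0.4483, 0.1462, 0.1052]
tool_rot: [[-1.0, -0.023, -0.001], [-0.023, 1.0, -0.0], [0.001, -0.0, -1.0]]
ft_force: [0.3, -0.1, -0.2]
grip_width: 0.0429
gripper_force: 0.0
```

Run:
```python
from h import *
d=shot("side","side4.png"); s=env.observe(); print(s["position"],s["ft_force"])
im=d["image"][190:310,240:380,::-1]; im=(255*(im/255.)**.5).astype(np.uint8)
cv2.imwrite("pics/side4c.png",cv2.resize(im,None,fx=5,fy=5,interpolation=cv2.INTER_CUBIC))
```

```text
[0.44834985 0.14617561 0.10525382] [0.13171971 0.05216469 0.16070783]
```

View pics/side4c.png

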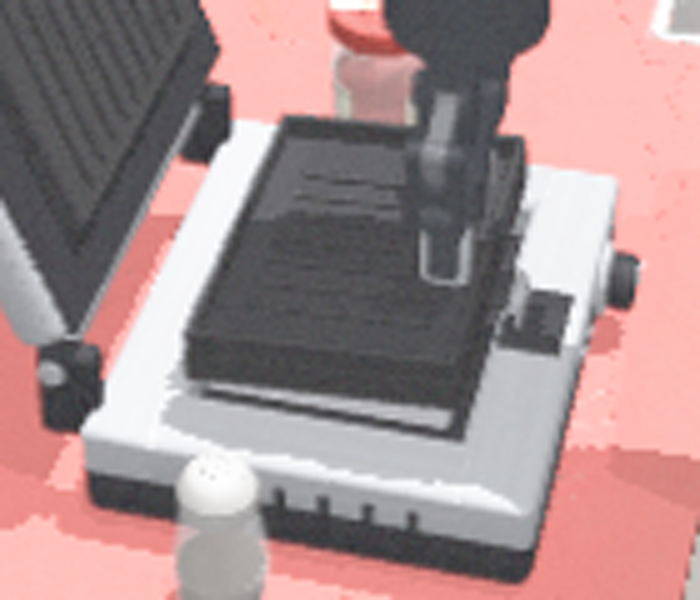

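The plate has dropped at the rear, and its front is slightly raised on the catch. Next I press the front down.

Emit:
{"api": "arm_command", "payload": {"commands": [0, 0, 0, 0.004, 0, 0, 0, 0, 0, 0, 0.006, 0, 0, 0, 0, 0, 0, 0.006, 0, 0, 0]}}

```text
time_s: 8.42
position: [0.4484, 0.1462, 0.1022]
tool_rot: [[-1.0, -0.023, -0.0], [-0.023, 1.0, -0.0], [0.0, 0.0, -1.0]]
ft_force: [0.2, -0.0, 0.2]
grip_width: 0.0426
gripper_force: 0.0
```

Emit:
{"api": "arm_command", "payload": {"commands": [0, 0, 0, 0.003, 0, 0, 0, 0, 0, 0, 0.004, 0, 0, 0, 0, 0, 0, 0.004, 0, 0, 0]}}

```text
time_s: 8.67
position: [0.4485, 0.1462, 0.1008]
tool_rot: [[-1.0, -0.023, 0.0], [-0.023, 1.0, -0.0], [-0.0, -0.0, -1.0]]
ft_force: [-1.4, 0.8, 6.3]
grip_width: 0.0426
gripper_force: 3.2
```

Emit:
{"api": "arm_command", "payload": {"commands": [0, 0, 0, 0.003, 0, 0, 0, 0, 0, 0, 0.004, 0, 0, 0, 0, 0, 0, 0.004, 0, 0, 0]}}

```text
time_s: 8.92
position: [0.4483, 0.1462, 0.0993]
tool_rot: [[-1.0, -0.023, 0.001], [-0.023, 1.0, 0.0], [-0.001, 0.0, -1.0]]
ft_force: [-4.3, -0.1, 13.0]
grip_width: 0.0428
gripper_force: 6.5
```

Emit:
{"api": "arm_command", "payload": {"commands": [0, 0, 0, 0.003, 0, 0, 0, 0, 0, 0, 0.004, 0, 0, 0, 0, 0, 0, 0.004, 0, 0, 0]}}

```text
time_s: 9.17
position: [0.4484, 0.1462, 0.0963]
tool_rot: [[-1.0, -0.023, -0.0], [-0.023, 1.0, 0.0], [0.0, 0.0, -1.0]]
ft_force: [0.2, -0.4, 0.0]
grip_width: 0.0432
gripper_force: 0.0
```

Emit:
{"api": "arm_command", "payload": {"commands": [0, 0, 0, 0.003, 0, 0, 0, 0, 0, 0, 0.004, 0, 0, 0, 0, 0, 0, 0.004, 0, 0, 0]}}

```text
time_s: 9.42
position: [0.4486, 0.1462, 0.0951]
tool_rot: [[-1.0, -0.023, 0.001], [-0.023, 1.0, -0.0], [-0.001, -0.0, -1.0]]
ft_force: [-3.1, 0.7, 10.3]
grip_width: 0.043
gripper_force: 5.4
```

Emit:
{"api": "arm_command", "payload": {"commands": [0, 0, 0, 0.003, 0, 0, 0, 0, 0, 0, 0.003, 0, 0, 0]}}

```text
time_s: 9.58
position: [0.4487, 0.1462, 0.0949]
tool_rot: [[-1.0, -0.023, 0.002], [-0.023, 1.0, -0.0], [-0.002, -0.0, -1.0]]
ft_force: [-8.3, -1.9, 26.6]
grip_width: 0.0429
gripper_force: 13.7
```

Emit:
{"api": "arm_command", "payload": {"commands": [0, 0, 0, -0.02, 0, 0, 0, 0, 0, 0, -0.08, 0, 0, 0, 0, -0.14, 0, -0.34, 0, 0, 0, 0, -0.14, 0, -0.34, 0, 0, 0, 0, -0.14, 0, -0.34, 0, 0, 0, 0, -0.14, 0, -0.34, 0, 0, 0, 0, -0.14, 0, -0.34, 0, 0, 0, 0, -0.14, 0, -0.34, 0, 0, 0]}}

```text
time_s: 10.25
position: [0.5187, 0.1477, 0.2629]
tool_rot: [[-1.0, -0.023, 0.001], [-0.023, 1.0, 0.0], [-0.001, 0.0, -1.0]]
ft_force: [-0.8, -0.5, -0.7]
grip_width: 0.043
gripper_force: 0.0
```

Run:
```python
from h import *
s=env.observe(); print(s["position"],s["ft_force"])
d=shot("side","side5.png"); edges(cv2.imread("pics/side5.png"),d,z=.087)
w=shot("wrist","w5.png")
g=lambda im:(255*(im/255.)**.5).astype(np.uint8)
a=cv2.resize(g(d["image"][190:310,240:380,::-1]),(400,343),interpolation=cv2.INTER_CUBIC)
b=cv2.resize(g(w["image"][:,:,::-1]),(400,250))
cv2.imwrite("pics/end.png",np.hstack([a,np.vstack([b,np.zeros((93,400,3),np.uint8)])]))
```

```text
[0.51872871 0.14772658 0.26290126] [-0.80215958 -0.4895154  -0.74382639]
[281.1 267.5 329.3 276. ] [0.5308 0.2718] [0.424  0.2699]
[329.8 274.3 277.2 265.3] [0.4242 0.2646] [0.5411 0.2671]
[284.4 240.1 297.4 212.5] [0.5518 0.1791] [0.553  0.0648]
[319.7 216.1 345.7 219.9] [0.4954 0.0644] [0.4299 0.0628]
[333.1 278.6 280.8 269.5] [0.4145 0.2756] [0.5295 0.2778]
```

View pics/end.png

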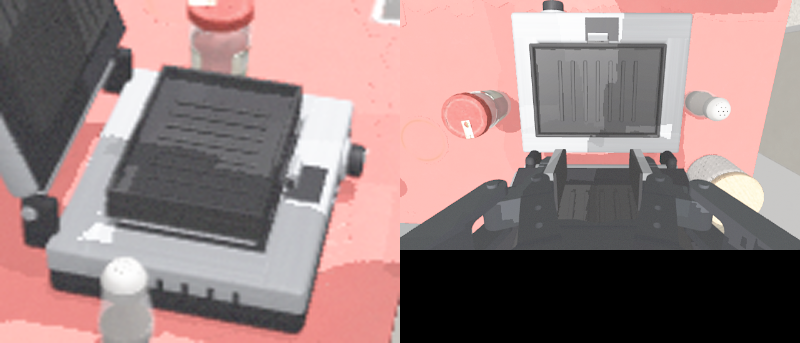

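The side view and wrist view show the plate sunk square in the well with the catch strip over the tongue, and the bystanders in place. I'll feel the height behind the middle to confirm it's level.

Emit:
{"api": "arm_command", "payload": {"commands": [0, 0, 0, 0.08, 0, 0, 0, 0, 0, 0, 0.16, 0, 0, 0, 0, 0, 0, 0.24, 0, 0, 0, 0, 0, 0, 0.3, 0, 0, 0, 0, 0, 0, 0.322, 0, 0, 0, 0, 0, 0, 0.328, 0, 0, 0, 0, 0, 0, 0.328, 0, 0, 0]}}

```text
time_s: 10.93
position: [0.5175, 0.1478, 0.0978]
tool_rot: [[-1.0, -0.023, -0.003], [-0.023, 1.0, -0.0], [0.003, -0.0, -1.0]]
ft_force: [0.1, 0.4, -0.2]
grip_width: 0.0428
gripper_force: 0.0
```

Emit:
{"api": "arm_command", "payload": {"commands": [0, 0, 0, 0.003, 0, 0, 0, 0, 0, 0, 0.003, 0, 0, 0]}}

```text
time_s: 11.1
position: [0.5188, 0.1478, 0.0982]
tool_rot: [[-1.0, -0.023, 0.002], [-0.023, 1.0, 0.0], [-0.002, 0.0, -1.0]]
ft_force: [-0.7, 0.0, 0.9]
grip_width: 0.0429
gripper_force: 0.0
```

Emit:
{"api": "arm_command", "payload": {"commands": [0, 0, 0, 0.003, 0, 0, 0, 0, 0, 0, 0.003, 0, 0, 0]}}

```text
time_s: 11.27
position: [0.5186, 0.1478, 0.0964]
tool_rot: [[-1.0, -0.023, 0.001], [-0.023, 1.0, 0.0], [-0.001, 0.0, -1.0]]
ft_force: [0.1, -0.1, -0.2]
grip_width: 0.0429
gripper_force: 0.0
```

Emit:
{"api": "arm_command", "payload": {"commands": [0, 0, 0, 0.003, 0, 0, 0, 0, 0, 0, 0.003, 0, 0, 0]}}

```text
time_s: 11.43
position: [0.5187, 0.1478, 0.0952]
tool_rot: [[-1.0, -0.023, 0.001], [-0.023, 1.0, 0.0], [-0.001, 0.0, -1.0]]
ft_force: [-1.6, -1.1, 6.3]
grip_width: 0.0432
gripper_force: 3.1
```

Emit:
{"api": "arm_command", "payload": {"commands": [0, 0, 0, -0.05, 0, 0, 0, 0, 0, 0, -0.12, 0, 0, 0, 0, 0, 0, -0.2, 0, 0, 0, 0, 0.1, 0, -0.34, 0, 0, 0, 0, 0.1, 0, -0.34, 0, 0, 0, 0, 0.1, 0, -0.34, 0, 0, 0, 0, 0.1, 0, -0.34, 0, 0, 0]}}

```text
time_s: 12.02
position: [0.4681, 0.1468, 0.2667]
tool_rot: [[-1.0, -0.023, 0.005], [-0.023, 1.0, 0.0], [-0.005, 0.0, -1.0]]
ft_force: [0.3, -1.5, 0.1]
grip_width: 0.0428
gripper_force: 0.0
```

Run:
```python
from h import *
w=shot("wrist","w6.png"); P=proj(w,[.421,.146,.065]); u,v=P.astype(int); print(P,env.observe()["position"])
im=w["image"][max(0,v-45):v+60,u-80:u+80,::-1]; im=(255*(im/255.)**.5).astype(np.uint8)
cv2.imwrite("pics/catch.png",cv2.resize(im,None,fx=4.5,fy=4.5,interpolation=cv2.INTER_CUBIC))
```

```text
[316.99468596 118.7364886 ] [0.46833506 0.14664443 0.26487144]
```

View pics/catch.png

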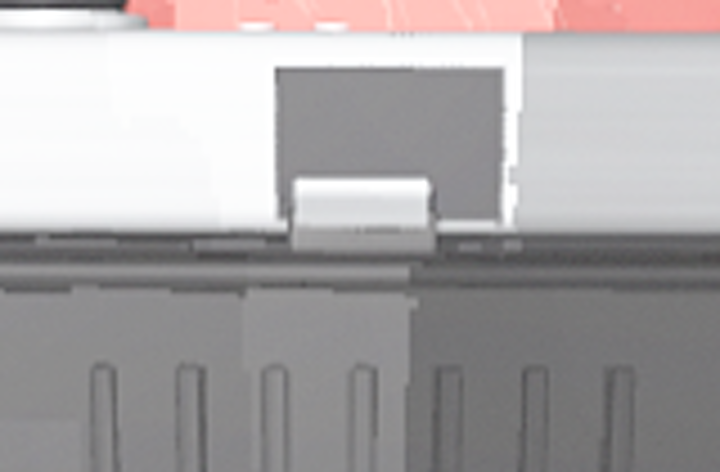

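The catch strip, at crop (362,215), has sprung back against the plate's front wall and covers the tongue. I'm handing in.

```bash
python3 -c "
from rig import env
print(env.close_job())"
```

```text
the job is handed in; nothing more can be done
None
```

The job is handed in: the plate dropped onto its pins, its front was pressed down until the catch snapped over the tongue, and it felt level by touch; the arm never went near the jars, shaker or mug.

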